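# Set out the cartridge ring gauge from its sliding-lid case

### The arm

A 6-joint arm with a two-finger parallel gripper is mounted at the origin on the work surface; the furniture and walls round the work are solid. World frame = base frame: x ahead of the robot, y to its left, z up, the work surface at z = 0. Lengths are in m, angles in rad, forces in N, time in s.
With the tool pointing down it reaches from about 0.425 to 0.95 m from the base axis. Payload 3.5 kg.
Tool frame: the origin (TCP) lies on the centre line of the jaws, within the pads' length; the fingertips stand 17 mm ahead of it and the grasp point (between the pads) lies 2 mm behind it; z points along the fingers, y is the line along which they close (so a half turn about z gives the same grasp; the last joint's range is limited). The gripper opens to 85 mm and grips with 20 to 120 N. Pads are 22 mm wide; open, the fingers measure 114 mm over their backs; the gripper's body (76 mm by 85 mm) begins 54 mm behind the grasp point. The pads swing forward as they close: fully open they stand 13 mm farther back than shut.
Start: joints at [1.003, 0.286, 1.577, -0, 1.279, -0.15], TCP at [0.274, 0.617, 0.248] pointing down, gripper open.
Joint ranges: [-2.77, 2.77], [-0.9, 2.22], [0.21, 2.48], [-1.53, 4.67], [0.24, 2.81], [-2.84, 2.84]. Speed limits (rad/s): [2.79, 2.79, 3.14, 3.14, 3.14, 3.14].

### API

Orientations are given as a unit quaternion [x, y, z, w].
In Python, from plant import ctrl gives the robot as it stands. The module is installed in compiled form; this text tells all that it offers.
- The arm moves only by the tool drive_tool, never from a script. Its argument "moves" is a list of rows, each a list of 3 entries, a list of its own where there are three numbers: the turn, a rotation vector about the tool's x, y, z in rad, then the shift along the tool's x, y, z in m, then the finger opening in m, from 0 to 0.0854. A call has 1 to 5 rows; each row shifts and turns the commanded pose from where the row before left it, along the tool's axes as they then stand; what a row does not reach is not made up. A row lasts 1/8 s, in which the tool goes at most 62.5 mm and 10.7 degrees, less where a joint would pass 70% of its speed; a pose out of reach is approached as far as the arm can. A call with a gripper value outside its range is refused whole. The fingers move at their own pace and stop on an object; "grip_force" is the grip in N (left out, the last holds). Time passes only in rows, so rows that do not move let the fingers close. It gives the time, the measured TCP pose, the force, the opening and the grip force at its end, in the units of the state.
- ctrl.get_state(): the state, without advancing time (a new reading comes with each control period).
- ctrl.read_camera(name): name is "side" or "top" or "wrist"; returns a dict with "image" (384x512x3 uint8, red, green, blue), "fx", "fy", "cx", "cy" (pixels), "R" (3x3) and "t" (3): a world point X has camera coordinates R X + t. Camera axes: x right, y down, z forward; pixel columns grow to the right and rows downward; lengths in m; the calibration is good to about 2 mm. The wrist camera is an equidistant fisheye: a pixel r from the principal point sees the ray r / f radians off the axis. A picture is of the moment at which its call begins. There is no depth.
- ctrl.sign_off(): hands the job in; it is judged then, once.
The state is a dict: "time": time; "qpos": joint angles; "dq": joint speeds; "joint_efforts": joint torques, N m; "eef_pos": TCP position; "tcp_rot": TCP orientation; "contact_force": force on the tool from outside, world axes, zero at the start; "wrist_torque": the same for the moment, N m; "opening": opening from 0.0 (shut) to 1.0 (fully open); "finger_force": force on a finger pad.
Only numpy, scipy, OpenCV 4.12 (cv2) and the standard library are available. Lean on these libraries where they do the work, as an engineer would, in place of code of your own. Each camera call takes 0.05 s, during which the arm holds its last target. There are 200 camera calls.

### The job

Set out the ring gauge for the shift: turn the wooden catch on the end of the gauge case right over, slide the lid out along its grooves until it is clear, and lay it flat on the bench, pull side up. Then lift the ring gauge out of the case and lower it gently into the aluminium gauging stand, ring on the two side plates and stub in the notch. Leave the loose cartridges and the grease bottle where they are.

Things in the scene. Friction and masses are not known exactly. Their poses are not given: they have to be found in the camera images.
- case: Brown wooden gauge case, 190 long (x) x 124 wide (y) x 58 mm high, fixed to the bench; origin: centre of its underside, z up. The lid slides out at the -x end, whose wall (outer face x = -95 mm) is 41 mm high, the others 58. Side walls 14 mm thick; their grooves, 7 mm deep, run from 42 to 51.5 mm above the bench and hold the lid with 2 mm of play.
- case_mid (a point): Point in the case 29 mm above the centre of its underside; axes as the case. Inside it is 96 mm wide (y), floor 8 mm above the bench. The gauge lies along x in a black nest, stub to -x, ring to +x, underside 22 mm above the bench. Beside the stub's grip point fingers have 48 mm each side down to the floor, over x = -34 to +12 mm.
- catch (a joint): Angle of the dark wooden catch on the -x end wall: 0 upright, in the lid's way; 1.57 level, its top turned to the case's -y (stop). Starts near 0, clears the lid from 1.2, stays where left (under 1 N at its tip). Axis: the case's x, through y = 0, 19 mm above the bench. Bar 16 mm wide, 12 thick (x = -98 to -110 mm), from 13 mm below to 42 above the pivot. Push its top from +y to -y, then down.
- catch_tip (a point): Middle of the catch's upper end, 42 mm from its pivot; upright it stands 61 mm above the bench, 12 mm above the lid's top face.
- lid_pull (a point): Centre of the pull of the loose lid (130 g): a dark batten across the lid's middle, 18 mm thick (x), 70 long (y), 24 high. The lid is a pale board 172 (x) x 106 (y) x 7 mm; its top face is 12 mm, its underside 19 mm below this point. z up; at the start its axes are the case's. It must travel about 175 mm to the case's -x to leave the grooves.
- gauge_grip (a point): Grip point of the loose ring gauge (120 g, 129 mm long, 14 thick): on the axis of its black stub, a rod 12 mm in diameter along the gauge's y, from 48 mm on the -y side of this point to the steel ring, which begins 18 mm on the +y side. z up; the gauge's underside is 7 mm below this point.
- gauge_ring (a point): Centre of the gauge's steel ring (62 mm outside diameter, 14 mm thick), 49 mm from the grip point along the gauge's +y.
- seat_ring (a point): Place of the ring's centre in the gauging stand (fixed; dark base 96 x 146 mm). y runs from the notch to the ring, z up; the gauge's axes match when in place. The ring rests on two aluminium plates (tops 90 mm above the bench, 50 mm apart, 42 mm long in y) between lips 70 mm apart, 9 mm high.
- seat_grip (a point): Place of the gauge's grip point in the stand, 49 mm from seat_ring along -y, 97 mm above the bench; same axes. The stub rests in an aluminium post, 20 to 46 mm on the -y side of this point, with a notch 16 mm wide at its floor (90 mm above the bench), flaring to 30 mm at its top (105 mm). From the post to the plates (28 mm to +y) is open space for fingers.
- gauge: The same ring gauge; origin in the middle of its length, on its underside.
- cart_0: Bystander: cream filter cartridge standing on the bench, 45 mm across, 72 mm high; origin centre of its underside.
- cart_1: Bystander: second cream filter cartridge, as cart_0.
- cart_2: Bystander: third cream filter cartridge, as cart_0.
- grease_bottle: Bystander: standing squeeze bottle with a red nozzle, 43 mm across, 139 mm high; origin centre of its underside.
Things that resemble listed ones, but are neither listed nor needed, are in the scene too. Of the things shaped like the case, the brown one is meant.

How it is judged:
By the outcome, as a careful person would: the job done as asked, in the order asked, and still so for the second after the job is handed in, with the robot touching nothing.
It also fails if it takes over 64 s, if anything falls off the work surface, if the arm or the gripper's body presses on something with over 40 N, if the wrist force passes 120 N, or if a joint passes its speed limit or range.

## Working session

There is one attempt and no reset: what is moved stays moved. The work goes in short steps, Python scripts to look and compute and a tool call to move; the robot and the scene stay as the last step left them, time stands still between calls to the robot, and variables do not carry over. Pictures are saved under pics/ and viewed, at most 10 in all, crops included, and the job is handed in when it is done.

Besides the shell and the picture viewer there is one more tool, called after "Call:" by a JSON object that holds its "method" and its "body", one argument or row to a line. drive_tool: Moves the arm, as the interface text tells. Its arguments: {"type":"object","properties":{"moves":{"type":"array","items":{"type":"array"}},"grip_force":{"type":"number"}},"required":["moves"]}

```bash
mkdir -p pics; ls
python3 - <<'E'
from plant import ctrl
import cv2,numpy as np,pickle
d={}
for n in ("side","top","wrist"):
    c=ctrl.read_camera(n); d[n]=c
    cv2.imwrite(f"pics/{n}0.png",cv2.resize(c["image"][:,:,::-1],(800,600),interpolation=cv2.INTER_CUBIC))
    print(n,c["fx"],c["fy"],c["cx"],c["cy"],np.round(c["R"],3).tolist(),np.round(c["t"],3).tolist())
pickle.dump(d,open("d0.pkl","wb"))
print(ctrl.get_state())
E
```

```text
pics
side 346.4535743384665 346.4535743384665 252.3295440254757 194.91296972091374 [[-0.998, 0.067, 0.019], [0.01, 0.413, -0.911], [-0.069, -0.908, -0.412]] [0.501, 0.077, 1.228]
top 396.7549269479924 396.7549269479924 253.30858658529343 198.41930008279215 [[-0.008, -1.0, -0.016], [-0.983, 0.011, -0.184], [0.184, 0.015, -0.983]] [-0.015, 0.531, 1.647]
wrist 297.3186396354542 297.3186396354542 258.03103744764627 194.91317163520324 [[0.405, 0.914, -0.003], [0.878, -0.387, 0.281], [0.256, -0.116, -0.96]] [-0.673, -0.038, 0.379]
{'time': 0.15, 'qpos': array([ 1.00300452e+00,  2.87016235e-01,  1.57781716e+00,  6.58155207e-06,
        1.27858408e+00, -1.49999678e-01]), 'dq': array([ 0.00113504, -0.00158931, -0.00578986, -0.00025165, -0.00165819,
       -0.0009597 ]), 'joint_efforts': array([ 1.88753884e-04, -4.06597281e+01, -2.93142772e+01, -1.52231964e-04,
        3.89955821e-03, -1.23805495e-05]), 'eef_pos': array([0.27359491, 0.61655675, 0.24724161]), 'tcp_rot': array([ 2.07380935e-01,  9.78259840e-01, -8.53167808e-04, -3.23424446e-04]), 'contact_force': array([0.65032435, 0.13566135, 0.40262874]), 'wrist_torque': array([-0.0306452 ,  0.00071735,  0.02547846]), 'finger_force': 0.0, 'opening': 1.003164693777129}
```

View pics/side0.png

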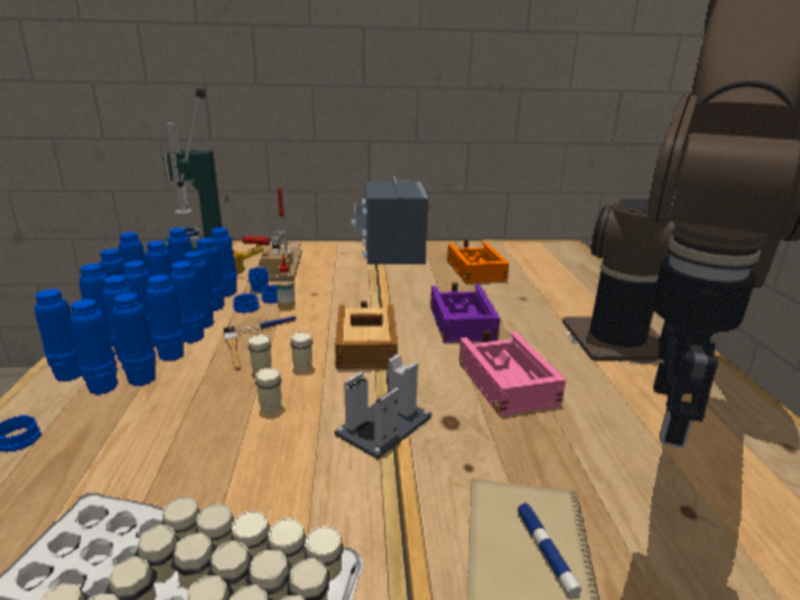

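View pics/top0.png

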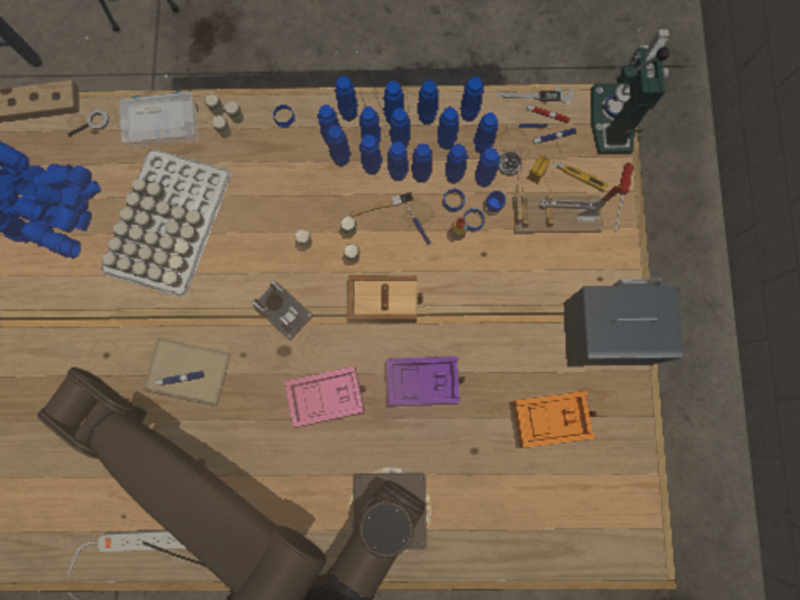

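Side view: brown case near (366,335), stand near (385,405), three cartridges at (260,350), (302,350) and (268,390). Top view: case at (383,299) with its catch on the right (420,298), which is world -y, stand at (283,310), bottle at (459,228). I'll enlarge the crops next.

Run:
```python
import cv2,numpy as np,pickle
d=pickle.load(open("d0.pkl","rb"))
s=d["side"]["image"][180:300,205:285,::-1]; t=d["top"]["image"][165:225,150:280,::-1]
a=cv2.resize(s,None,fx=5,fy=5,interpolation=cv2.INTER_CUBIC)  # 400x600
b=cv2.resize(t,None,fx=6,fy=6,interpolation=cv2.INTER_CUBIC)  # 780x360
cv2.imwrite("pics/s1.png",a);cv2.imwrite("pics/t1.png",b)
```

```text
(no output)
```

View pics/s1.png

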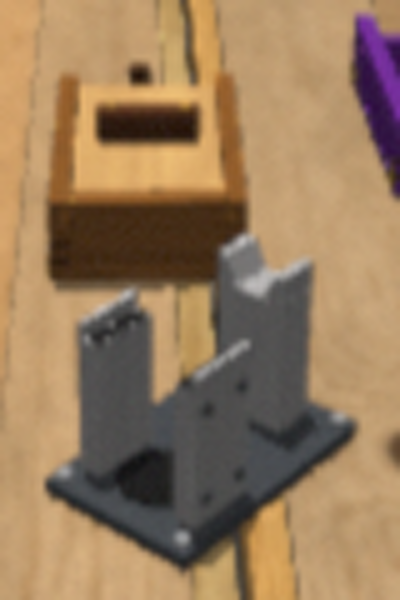

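View pics/t1.png

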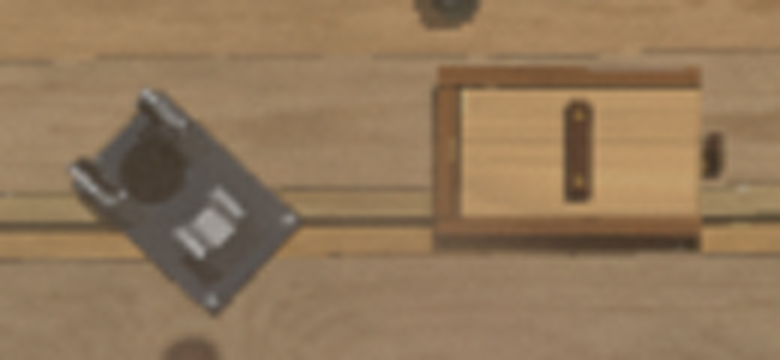

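Side crop (x5, offset 205,180): case near-top corners (52,205) and (245,200), near-bottom (50,277). Pull top edge runs (97,105) to (198,105). Stand base corners at (47,485), (183,568), (355,425). Notch floor at (258,288).
Top crop (x6, offset 150,165): case top corners (438,68), (700,68), (435,237), (700,237). Pull spans (565..590, 100..202). Catch at (713,155), notch at (208,228), base corners at (300,220) and (213,315).

```bash
cat > h.py <<'E'
import numpy as np,pickle,cv2
from scipy.optimize import least_squares
from scipy.spatial.transform import Rotation as Ro
def proj(c,X,fish=False):
    p=np.atleast_2d(X)@np.array(c["R"]).T+np.array(c["t"])
    if fish:
        r=np.hypot(p[:,0],p[:,1]); k=np.arctan2(r,p[:,2])/np.maximum(r,1e-9)
    else: k=1/p[:,2]
    return np.c_[c["cx"]+c["fx"]*p[:,0]*k, c["cy"]+c["fy"]*p[:,1]*k]
def ray(c,uv,fish=False):
    d=np.array([(uv[0]-c["cx"])/c["fx"],(uv[1]-c["cy"])/c["fy"]])
    if fish:
        r=np.hypot(*d); v=np.array([*(d/r*np.sin(r)),np.cos(r)])
    else: v=np.array([*d,1.])
    R=np.array(c["R"]); return -R.T@np.array(c["t"]), R.T@v/np.linalg.norm(v)
def tri(rays):
    A=sum(np.eye(3)-np.outer(d,d) for o,d in rays); b=sum((np.eye(3)-np.outer(d,d))@o for o,d in rays)
    return np.linalg.solve(A,b)
def atz(r,z): o,d=r; return o+d*(z-o[2])/d[2]
def place(p,L):
    L=np.atleast_2d(L); c,s=np.cos(p[2]),np.sin(p[2])
    return np.c_[p[0]+c*L[:,0]-s*L[:,1],p[1]+s*L[:,0]+c*L[:,1],L[:,2]]
E
cat > m1.py <<'E'
from h import *
d=pickle.load(open("d0.pkl","rb")); S,T=d["side"],d["top"]
s=lambda u,v:np.array([205+(u+.5)/5-.5,180+(v+.5)/5-.5]); t=lambda u,v:np.array([150+(u+.5)/6-.5,165+(v+.5)/6-.5])
for n,a,b in [("case +y near top",(245,200),(435,237)),("case near top other",(52,205),(438,68)),("pull mid",(148,105),(577,151)),("catch",(140,66),(713,155)),
   ("notch",(258,288),(208,228)),("base +x",(47,485),(155,90)),("base -x",(355,425),(213,315)),("base +y",(183,568),(70,180))]:
    print(n,tri([ray(S,s(*a)),ray(T,t(*b))]).round(4))
def fit(obs,p0,nz=0):
    def f(p): 
        r=[]
        for cam,uv,L in obs: 
            l=L(p) if callable(L) else L
            r+=list((proj(cam,place(p,l))[0]-uv))
        return r
    q=least_squares(f,p0,loss="soft_l1"); print(q.x.round(4),np.array(f(q.x)).reshape(-1,2).round(1).tolist()); return q.x
h=.095;w=.062;z=.058
case=fit([(S,s(52,205),(h,-w,z)),(S,s(245,200),(h,w,z)),(S,s(50,277),(h,-w,0)),(T,t(438,68),(h,-w,z)),(T,t(700,68),(-h,-w,z)),(T,t(435,237),(h,w,z)),(T,t(700,237),(-h,w,z))],[.5,0,np.pi/2])
st=fit([(S,s(47,485),lambda p:(.048,p[3]+.073,p[4])),(S,s(183,568),lambda p:(-.048,p[3]+.073,p[4])),(S,s(355,425),lambda p:(-.048,p[3]-.073,p[4])),
 (T,t(300,220),lambda p:(.048,p[3]-.073,p[4])),(T,t(213,315),lambda p:(-.048,p[3]-.073,p[4])),
 (S,s(258,288),(0,-.082,.09)),(T,t(208,228),(0,-.082,.09)),
 (T,t(148,92),lambda p:(.037,.021,.099)),(T,t(185,128),lambda p:(.037,-.021,.099)),(T,t(75,165),lambda p:(-.037,.021,.099)),(T,t(120,205),lambda p:(-.037,-.021,.099)),
 (S,s(80,325),lambda p:(.037,.021,.099)),(S,s(137,290),lambda p:(.037,-.021,.099)),(S,s(180,390),lambda p:(-.037,.021,.099)),(S,s(248,345),lambda p:(-.037,-.021,.099))],[.5,.25,-.8,-.03,.01])
print("seat_grip",place(st,(0,-.049,.097)),"pull@61",atz(ray(T,t(577,151)),.073), place(case,(0,0,.061)))
E
python3 m1.py
```

```text
case +y near top [0.5062 0.1122 0.0578]
case near top other [0.627  0.1111 0.0564]
pull mid [0.5637 0.0108 0.0752]
catch [ 0.5653 -0.0855  0.0599]
notch [0.5099 0.2674 0.0891]
base +x [0.6242 0.3246 0.0101]
base -x [0.458  0.2781 0.0085]
base +y [0.5574 0.3864 0.0065]
[0.5655 0.0173 1.5627] [[-1.2, -0.5], [0.7, 0.0], [-0.3, 1.4], [-0.2, 0.1], [0.3, -0.1], [-0.1, 0.4], [0.5, 0.2]]
[ 0.564   0.3246 -0.7441 -0.0338  0.0068] [[-1.5, -0.1], [-0.3, -0.5], [0.3, 0.5], [0.6, 0.3], [-0.1, 0.6], [0.9, -0.8], [0.8, -0.0], [-1.2, -0.3], [-0.2, 0.2], [-1.3, 0.3], [-1.7, 0.3], [-0.7, -0.0], [-0.8, 0.2], [2.0, -1.9], [-0.5, -0.4]]
seat_grip [[0.5308198  0.28850418 0.097     ]] pull@61 [0.56369693 0.01091942 0.073     ] [[0.56553213 0.01727118 0.061     ]]
```

Call:
{"method": "drive_tool", "body": {
  "moves": [
    [[0,0,-0.14],[0,0,0],0],
    [[0,0,-0.14],[0,0,0],0],
    [[0,0,-0.138],[0,0,0],0],
    [[0,0,0],[-0.018,-0.058,0],0],
    [[0,0,0],[-0.018,-0.058,0],0]
  ]
}}

```text
time: 0.78
eef_pos: [0.3098, 0.4997, 0.2475]
tcp_rot: [-0.001, 1.0, -0.001, -0.0]
contact_force: [1.5, 0.1, 1.2]
opening: 0.001
finger_force: 0.0
```

Call:
{"method": "drive_tool", "body": {
  "moves": [
    [[0,0,0],[-0.018,-0.058,0],0],
    [[0,0,0],[-0.018,-0.058,0],0],
    [[0,0,0],[-0.018,-0.058,0],0],
    [[0,0,0],[-0.018,-0.058,0],0],
    [[0,0,0],[-0.018,-0.058,0],0]
  ]
}}

```text
time: 1.4
eef_pos: [0.4, 0.2091, 0.2482]
tcp_rot: [-0.0, 1.0, 0.0, 0.0]
contact_force: [2.0, -0.7, 0.2]
opening: 0.001
finger_force: 0.0
```

Call:
{"method": "drive_tool", "body": {
  "moves": [
    [[0,0,0],[-0.016,-0.06,0],0],
    [[0,0,0],[-0.016,-0.06,0],0],
    [[0,0,0],[-0.016,-0.06,0.01],0],
    [[0,0,0],[-0.016,-0.06,0.02],0],
    [[0,0,0],[-0.016,-0.06,0.02],0]
  ]
}}

```text
time: 2.02
eef_pos: [0.4787, -0.0856, 0.1998]
tcp_rot: [0.0, 1.0, -0.0, 0.001]
contact_force: [0.8, 0.3, 0.9]
opening: -0.002
finger_force: 0.0
```

```bash
cat > look.py <<'E'
import sys
from plant import ctrl
import cv2,pickle
n,name=sys.argv[1:3]
c=ctrl.read_camera(n); pickle.dump(c,open(f"{name}.pkl","wb"))
im=c["image"][:,:,::-1]
if len(sys.argv)>3:
    x,y,w,h,k=map(int,sys.argv[3:8]); im=cv2.resize(im[y:y+h,x:x+w],None,fx=k,fy=k,interpolation=cv2.INTER_CUBIC)
else: im=cv2.resize(im,(800,600),interpolation=cv2.INTER_CUBIC)
cv2.imwrite(f"pics/{name}.png",im); s=ctrl.get_state(); print(s["time"],s["eef_pos"].round(4),s["contact_force"].round(2))
E
python3 look.py wrist w1
```

```text
2.075 [ 0.4788 -0.0912  0.1971] [-0.92 -5.02 -0.5 ]
```

View pics/w1.png

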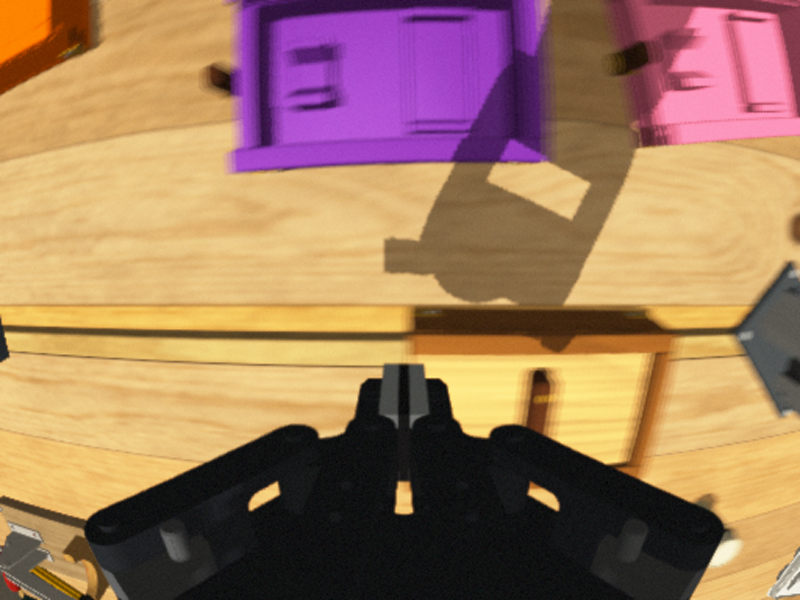

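Wrist view: brown case near edge runs (413,312) to (663,318), pull at (540,395), and the shut fingertips are at (405,370), just off the case's catch end.

Run:
```python
from h import *
c=pickle.load(open("w1.pkl","rb"))
for uv,z in [((413,310),.058),((413,332),.058),((650,312),.058),((673,336),.058),((540,372),.073),((403,372),.175)]:
    print(uv,atz(ray(c,(np.array(uv)+.5)/1.5625-.5,True),z).round(4))
```

```text
(413, 310) [ 0.4891 -0.0806  0.058 ]
(413, 332) [ 0.5031 -0.0805  0.058 ]
(650, 312) [0.4906 0.0774 0.058 ]
(673, 336) [0.508  0.1001 0.058 ]
(540, 372) [ 0.5242 -0.0027  0.073 ]
(403, 372) [ 0.4761 -0.0863  0.175 ]
```

Call:
{"method": "drive_tool", "body": {
  "moves": [
    [[0,0,0],[0,-0.003,0.045],0],
    [[0,0,0],[-0.01,0,0.045],0],
    [[0,0,0],[-0.02,0,0.04],0],
    [[0,0,0],[0,0,0],0]
  ]
}}

```text
time: 2.58
eef_pos: [0.5093, -0.0868, 0.0692]
tcp_rot: [-0.0, 1.0, 0.0, -0.001]
contact_force: [-0.6, -0.3, 1.3]
opening: 0.0
finger_force: 0.0
```

Call:
{"method": "drive_tool", "body": {
  "moves": [
    [[0,0,0],[0,-0.007,0.001],0],
    [[0,0,0],[-0.02,0,0],0],
    [[0,0,0],[-0.015,0,0],0],
    [[0,0,0],[-0.015,0,0.001],0],
    [[0,0,0],[-0.012,0,0.003],0]
  ]
}}

```text
time: 3.2
eef_pos: [0.5713, -0.0937, 0.0651]
tcp_rot: [-0.0, 1.0, -0.0, -0.0]
contact_force: [-0.3, 0.6, 0.4]
opening: -0.001
finger_force: 0.4
```

Call:
{"method": "drive_tool", "body": {
  "moves": [
    [[0,0,0],[-0.007,0,0.005],0],
    [[0,0,0],[-0.005,0,0.007],0],
    [[0,0,0],[-0.004,0,0.007],0],
    [[0,0,0],[0,0,0.002],0],
    [[0,0,0],[0,0,0],0]
  ]
}}

```text
time: 3.82
eef_pos: [0.5866, -0.0935, 0.0441]
tcp_rot: [-0.0, 1.0, 0.0, 0.0]
contact_force: [1.5, 0.5, 1.1]
opening: 0.002
finger_force: 0.6
```

Call:
{"method": "drive_tool", "body": {
  "moves": [
    [[0,0,0],[0,0,0.003],0],
    [[0,0,0],[0,0,-0.01],0],
    [[0,0,0],[0,0,-0.06],0.05],
    [[0,0,0],[0,0.04,-0.05],0.05],
    [[0,0,0],[0.01,0.05,0],0.05]
  ]
}}

```text
time: 4.45
eef_pos: [0.5797, -0.005, 0.1656]
tcp_rot: [0.001, 1.0, -0.001, 0.005]
contact_force: [-0.3, -0.2, -0.6]
opening: 0.581
finger_force: 0.0
```

Run:
```python
from plant import ctrl
import cv2,pickle,numpy as np
t=ctrl.read_camera("top");s=ctrl.read_camera("side")
pickle.dump((t,s),open("ts2.pkl","wb"))
a=cv2.resize(t["image"][165:225,230:310,::-1],None,fx=5,fy=5,interpolation=cv2.INTER_CUBIC)
b=cv2.resize(s["image"][180:240,205:285,::-1],None,fx=5,fy=5,interpolation=cv2.INTER_CUBIC)
cv2.imwrite("pics/c2.png",np.vstack([a,b][0:2]))
print(ctrl.get_state()["eef_pos"],ctrl.get_state()["qpos"].round(2))
```

```text
[ 0.57539293 -0.00093599  0.16053477] [-0.18  0.16  1.9   0.    1.09 -1.75]
```

View pics/c2.png

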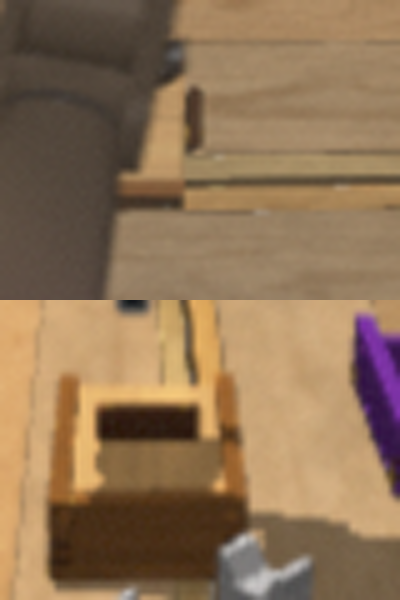

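Catch now lies level (top crop: bar from (195,88) to (195,152), pointing world +x) and has gone from behind the lid in the side crop. Next I'll grasp the pull.

Call:
{"method": "drive_tool", "body": {
  "moves": [
    [[0,0,0],[0.01,0.01,0.02],0.042],
    [[0,0,0],[0,0,0.02],0.042],
    [[0,0,0],[0,0,0],0.042]
  ]
}}

```text
time: 4.92
eef_pos: [0.5647, 0.0051, 0.1168]
tcp_rot: [0.0, 1.0, 0.0, -0.003]
contact_force: [-0.7, 0.3, -0.5]
opening: 0.491
finger_force: 0.0
```

Call:
{"method": "drive_tool", "body": {
  "moves": [
    [[0,0,0],[0,0.006,0.02],0.042],
    [[0,0,0],[0,0,0.02],0.042],
    [[0,0,0],[0,0,0.007],0.042],
    [[0,0,0],[0,0,0],0.042]
  ]
}}

```text
time: 5.42
eef_pos: [0.566, 0.0115, 0.0718]
tcp_rot: [-0.0, 1.0, 0.0, -0.001]
contact_force: [-0.5, 0.4, 0.3]
opening: 0.488
finger_force: 0.0
```

Call:
{"method": "drive_tool", "body": {
  "moves": [
    [[0,0,0],[0,0,0],0.005],
    [[0,0,0],[0,0,0],0.005],
    [[0,0,0],[0,0,0],0.005],
    [[0,0,0],[0,0,0],0.005]
  ],
  "grip_force": 40
}}

```text
time: 5.92
eef_pos: [0.5673, 0.011, 0.0738]
tcp_rot: [-0.0, 1.0, -0.0, 0.001]
contact_force: [-0.3, -2.7, 3.4]
opening: 0.198
finger_force: 41.6
```

Call:
{"method": "drive_tool", "body": {
  "moves": [
    [[0,0,0],[0,-0.01,0],0.005],
    [[0,0,0],[0,-0.02,0],0.005],
    [[0,0,0],[0,-0.02,0],0.005],
    [[0,0,0],[0,-0.02,0],0.005]
  ]
}}

```text
time: 6.42
eef_pos: [0.5672, -0.0587, 0.0738]
tcp_rot: [0.0, 1.0, 0.001, 0.001]
contact_force: [-0.4, 3.8, 5.8]
opening: 0.197
finger_force: 42.0
```

Call:
{"method": "drive_tool", "body": {
  "moves": [
    [[0,0,0],[0,-0.025,0],0.005],
    [[0,0,0],[0,-0.025,0],0.005],
    [[0,0,0],[0,-0.025,0],0.005],
    [[0,0,0],[0,-0.015,0],0.005],
    [[0,0,0],[0,0,0],0.005]
  ]
}}

```text
time: 7.05
eef_pos: [0.5667, -0.1503, 0.0733]
tcp_rot: [0.0, 1.0, -0.001, 0.0]
contact_force: [-0.3, -2.3, 3.8]
opening: 0.197
finger_force: 41.9
```

Call:
{"method": "drive_tool", "body": {
  "moves": [
    [[0,0,0],[0,-0.015,0],0.005],
    [[0,0,0],[0,-0.015,0],0.005],
    [[0,0,0],[0,-0.02,0],0.005],
    [[0,0,0],[0,-0.02,0],0.005],
    [[0,0,0],[0,0,0],0.005]
  ]
}}

```text
time: 7.68
eef_pos: [0.5665, -0.2206, 0.0727]
tcp_rot: [0.001, 1.0, -0.0, 0.0]
contact_force: [-0.0, -0.0, -1.4]
opening: 0.2
finger_force: 41.2
```

Call:
{"method": "drive_tool", "body": {
  "moves": [
    [[0,0,0],[0,0,0.02],0.005],
    [[0,0,0],[0,0,0.015],0.005],
    [[0,0,0],[0,0,0.004],0.005],
    [[0,0,0],[0,0,0.001],0.005],
    [[0,0,0],[0,0,0],0.005]
  ]
}}

```text
time: 8.3
eef_pos: [0.5668, -0.2184, 0.0329]
tcp_rot: [-0.0, 1.0, -0.0, 0.0]
contact_force: [-0.4, 0.0, -1.1]
opening: 0.198
finger_force: 41.2
```

Call:
{"method": "drive_tool", "body": {
  "moves": [
    [[0,0,0],[0,0,0.001],0.005],
    [[0,0,0],[0,0,0.001],0.005],
    [[0,0,0],[0,0,0],0.005]
  ]
}}

```text
time: 8.68
eef_pos: [0.5669, -0.2187, 0.0319]
tcp_rot: [-0.0, 1.0, -0.0, 0.0]
contact_force: [-2.2, 0.9, 5.2]
opening: 0.198
finger_force: 42.0
```

Call:
{"method": "drive_tool", "body": {
  "moves": [
    [[0,0,0],[0,0,0],0.05],
    [[0,0,0],[0,0,0],0.05],
    [[0,0,0],[0,0,-0.03],0.05],
    [[0,0,0],[0,0,-0.06],0.05],
    [[0,0,0],[0,0,-0.06],0.05]
  ]
}}

```text
time: 9.3
eef_pos: [0.5661, -0.2184, 0.1816]
tcp_rot: [-0.0, 1.0, 0.0, -0.001]
contact_force: [0.8, -0.2, 0.1]
opening: 0.586
finger_force: 0.0
```

Call:
{"method": "drive_tool", "body": {
  "moves": [
    [[0,0,0.18],[0,0,-0.04],0.05],
    [[0,0,0.18],[0,0,0],0.05],
    [[0,0,0.18],[0,0,0],0.05],
    [[0,0,0.18],[0,0,0],0.05],
    [[0,0,0.18],[0,0,0],0.05]
  ]
}}

```text
time: 9.93
eef_pos: [0.5664, -0.2186, 0.2204]
tcp_rot: [0.438, 0.899, -0.0, -0.0]
contact_force: [-0.4, 0.6, 0.0]
opening: 0.587
finger_force: 0.0
```

Call:
{"method": "drive_tool", "body": {
  "moves": [
    [[0,0,0.18],[0,0,0],0.05],
    [[0,0,0.18],[0,0,0],0.05],
    [[0,0,0.18],[0,0,0],0.05],
    [[0,0,0.13],[0,0,0],0.05],
    [[0,0,0],[0,0,0],0.05]
  ]
}}

```text
time: 10.55
eef_pos: [0.5665, -0.2185, 0.2205]
tcp_rot: [0.706, 0.708, -0.0, -0.0]
contact_force: [0.1, 0.1, 0.5]
opening: 0.588
finger_force: 0.0
```

Call:
{"method": "drive_tool", "body": {
  "moves": [
    [[0,0,0],[0.04,0,0],0.05],
    [[0,0,0],[0.05,0,0],0.05],
    [[0,0,0],[0.04,0,0],0.05],
    [[0,0,0],[0,0,0],0.05],
    [[0,0,0],[0,0,0],0.05]
  ]
}}

```text
time: 11.18
eef_pos: [0.5665, -0.0889, 0.2209]
tcp_rot: [0.706, 0.708, -0.0, 0.0]
contact_force: [-0.2, 0.3, -0.0]
opening: 0.582
finger_force: 0.0
```

```bash
python3 look.py wrist w3
```

```text
11.225 [ 0.5666 -0.0893  0.2209] [-0.48 -0.09  0.65]
```

View pics/w3.png

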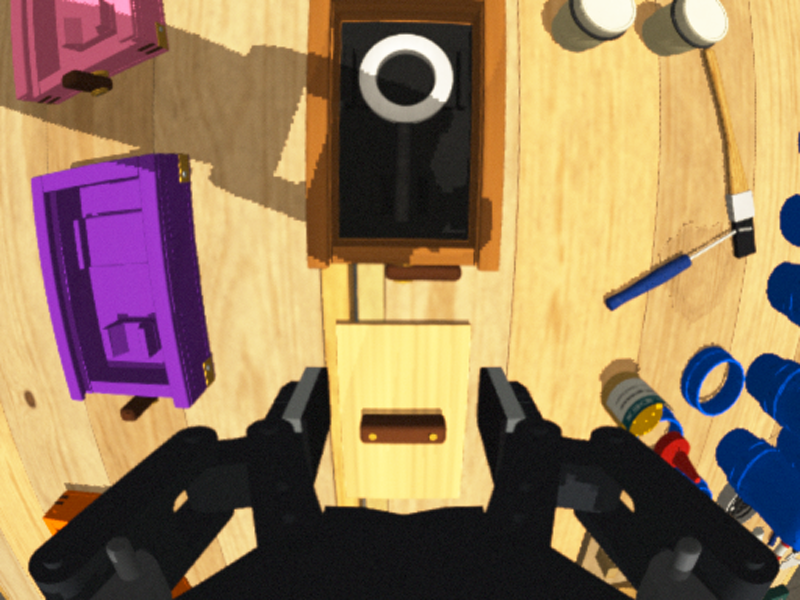

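Wrist view: lid flat with pull up at (403,430), catch level at (423,272). Ring centred near (406,79), stub running down to (402,220). I'll take a second view for triangulation.

Call:
{"method": "drive_tool", "body": {
  "moves": [
    [[0,0,0],[0.04,0,0],0.05],
    [[0,0,0],[0.03,0,0],0.05],
    [[0,0,0],[0,0,0],0.05],
    [[0,0,0],[0,0,0],0.05]
  ]
}}

```text
time: 11.72
eef_pos: [0.5666, -0.0198, 0.2208]
tcp_rot: [0.707, 0.707, -0.0, 0.0]
contact_force: [0.3, 0.6, -0.1]
opening: 0.589
finger_force: 0.0
```

```bash
python3 look.py wrist w4
cat > ring.py <<'E'
from h import *
R=[];E=[]
for n in ("w3","w4"):
    c=pickle.load(open(n+".pkl","rb")); im=c["image"].astype(int)
    hsv=cv2.cvtColor(c["image"],cv2.COLOR_RGB2HSV)
    m=((hsv[...,1]<60)&(hsv[...,2]>110)).astype(np.uint8); m[:,:200]=0; m[:,330:]=0; m[230:]=0
    k,l,st,ce=cv2.connectedComponentsWithStats(m); i=1+np.argmax(st[1:,4])
    cn=max(cv2.findContours((l==i).astype(np.uint8),0,1)[0],key=len); e=cv2.fitEllipse(cn[:,0].astype(np.float32))
    print(n,st[i],e); R.append(ray(c,e[0],True))
    col=int(round(e[0][0])); E.append(c)
p=tri(R); print("ring",p.round(4),[atz(r,.036).round(4) for r in R])
E
python3 ring.py
```

```text
11.775 [ 0.5666 -0.02    0.2209] [-0.01  0.14 -0.25]
w3 [ 230   22   60   56 1673] ((259.4397277832031, 49.38006591796875), (55.70635223388672, 59.489078521728516), 92.51856994628906)
w4 [ 230   85   60   59 1656] ((259.1405944824219, 113.8842544555664), (57.65778732299805, 59.07189178466797), 83.25384521484375)
ring [0.5681 0.0468 0.0314] [array([0.568 , 0.0459, 0.036 ]), array([0.5681, 0.0469, 0.036 ])]
```

View pics/w4.png

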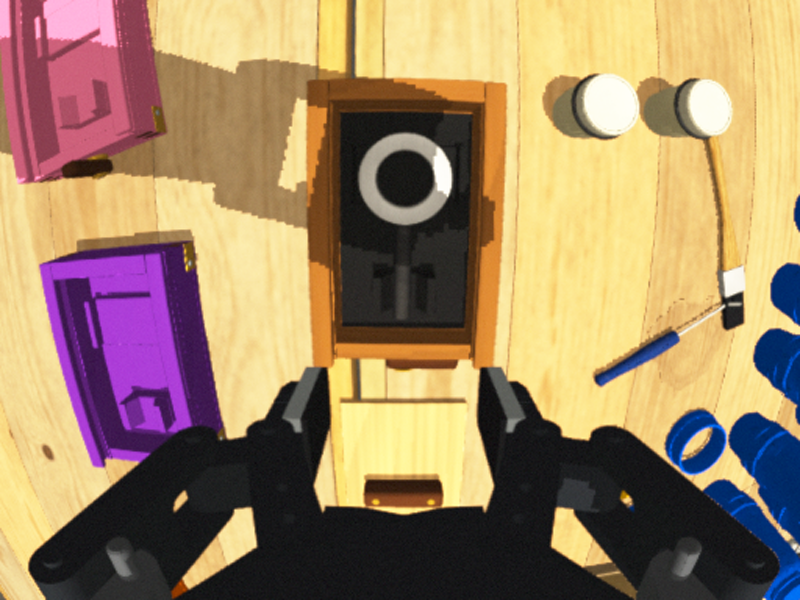

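Second view: ring at (405,178), stub axis through (403,240) to its end at (402,319). Nest arms at (385,280) and (420,280), case corners at (308,82), (506,84) and (313,366).

```bash
cat >> ring.py <<'E'
q=lambda u,v:(np.array([u,v])+.5)/1.5625-.5
for n,uv,z in [("stub end",(402,319),.034),("stub mid",(403.5,240),.035),("case--",(308,82),.058),("case-+",(506,84),.058),("arm L",(374,265),.03),("arm R",(434,265),.03)]:
    print(n,atz(ray(E[1],q(*uv),True),z).round(4))
E
python3 ring.py | tail -6
```

```text
stub end [ 0.5661 -0.051   0.034 ]
stub mid [0.567  0.0053 0.035 ]
case-- [0.5081 0.1093 0.058 ]
case-+ [0.6301 0.1085 0.058 ]
arm L [ 0.5466 -0.013   0.03  ]
arm R [ 0.5882 -0.0129  0.03  ]
```

Call:
{"method": "drive_tool", "body": {
  "moves": [
    [[0,0,0],[0.019,0,0.04],0.045],
    [[0,0,0],[0,0,0.05],0.045],
    [[0,0,0],[0,0,0.04],0.045],
    [[0,0,0],[0,0,0.03],0.045],
    [[0,0,0],[0,0,0],0.045]
  ]
}}

```text
time: 12.4
eef_pos: [0.5642, -0.0003, 0.058]
tcp_rot: [0.707, 0.707, -0.002, -0.003]
contact_force: [-0.1, 0.6, 0.7]
opening: 0.528
finger_force: 0.0
```

Call:
{"method": "drive_tool", "body": {
  "moves": [
    [[0,0,0],[0,0,0.015],0.045],
    [[0,0,0],[0,0,0.014],0.045],
    [[0,0,0],[0,0,0],0.045]
  ]
}}

```text
time: 12.78
eef_pos: [0.5656, 0.0005, 0.0309]
tcp_rot: [0.707, 0.707, -0.001, -0.001]
contact_force: [-0.2, -0.4, -0.1]
opening: 0.534
finger_force: 0.0
```

Call:
{"method": "drive_tool", "body": {
  "moves": [
    [[0,0,0],[0,0.001,0],0.002],
    [[0,0,0],[0,0,0],0.002],
    [[0,0,0],[0,0,0],0.002],
    [[0,0,0],[0,0,0],0.002],
    [[0,0,0],[0,0,0],0.002]
  ],
  "grip_force": 60
}}

```text
time: 13.4
eef_pos: [0.5679, 0.0004, 0.0325]
tcp_rot: [0.707, 0.707, 0.0, 0.001]
contact_force: [0.1, -0.6, 3.0]
opening: 0.115
finger_force: 58.5
```

Call:
{"method": "drive_tool", "body": {
  "moves": [
    [[0,0,0],[0,0,-0.01],0.002],
    [[0,0,0],[0,0,-0.03],0.002],
    [[0,0,0],[0,0,-0.04],0.002],
    [[0,0,0],[0,0,-0.05],0.002],
    [[0,0,0],[0,0,-0.05],0.002]
  ]
}}

```text
time: 14.02
eef_pos: [0.5665, 0.0006, 0.2129]
tcp_rot: [0.707, 0.707, -0.0, -0.001]
contact_force: [1.2, -0.3, -0.9]
opening: 0.114
finger_force: 58.5
```

Call:
{"method": "drive_tool", "body": {
  "moves": [
    [[0,0,0.15],[0.03,0,0],0.002],
    [[0,0,0.15],[0.03,0,0],0.002],
    [[0,0,0.15],[0.03,0,0],0.002],
    [[0,0,0.15],[0.03,0,0],0.002],
    [[0,0,0.136],[0,0,0],0.002]
  ]
}}

```text
time: 14.65
eef_pos: [0.5934, 0.1176, 0.2115]
tcp_rot: [0.914, 0.405, -0.0, -0.0]
contact_force: [-0.2, -0.3, -1.0]
opening: 0.118
finger_force: 58.6
```

Call:
{"method": "drive_tool", "body": {
  "moves": [
    [[0,0,0],[-0.005,-0.04,0],0.002],
    [[0,0,0],[-0.005,-0.04,0],0.002],
    [[0,0,0],[-0.005,-0.04,0],0.002],
    [[0,0,0],[0,-0.04,0],0.002],
    [[0,0,0],[0,0,0],0.002]
  ]
}}

```text
time: 15.28
eef_pos: [0.4625, 0.2132, 0.2114]
tcp_rot: [0.913, 0.407, -0.001, -0.0]
contact_force: [0.8, 0.3, -1.4]
opening: 0.115
finger_force: 58.7
```

```bash
python3 look.py wrist w5
```

```text
15.325 [0.4638 0.2124 0.2117] [ 0.83  0.42 -0.35]
```

View pics/w5.png

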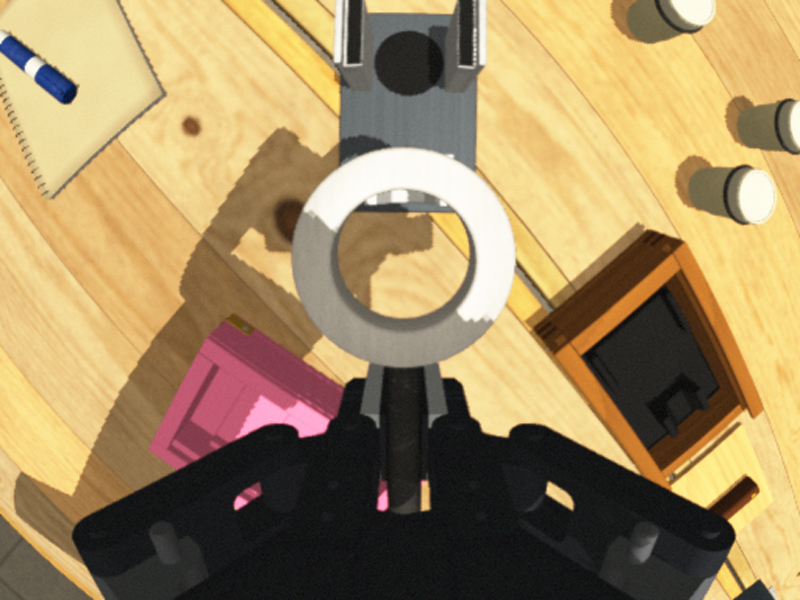

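Wrist view: ring in hand centred at (403,255), stub straight between the pads. Behind it are the stand plates, with near ends at (336..372,62) left and (447..486,62) right. Hole at (409,63), base front edge at row 211, base edges at x=341 and 477.

```bash
cat > m5.py <<'E'
from h import *
c=pickle.load(open("w5.pkl","rb")); q=lambda u,v:(np.array([u,v])+.5)/1.5625-.5
T=np.array([.4638,.2124]); a=2*np.arctan2(.407,.913); ex=np.array([np.cos(a),np.sin(a)]); ey=np.array([ex[1],-ex[0]])
print("tool x ang",a, "seat y ang",np.pi/2-.7441)
for n,uv,z in [("lip L near",(337,64),.099),("lip R near",(486,64),.099),("lip L far",(335,5),.099),("lip R far",(488,5),.099),("hole",(409,63),.008),("base L",(341,150),.008),("base R",(477,150),.008),("base frontL",(348,211),.008),
  ("base Lfar",(343,20),.008),("base R far",(474,20),.008),("prong L",(385,197),.105),("prong R",(425,197),.105),("ring c",(403,250),.217),("ring end",(403,148),.217),("ring L",(292,255),.217),("ring R",(515,255),.217)]:
    p=atz(ray(c,q(*uv),True),z); d=p[:2]-T
    s,co=np.sin(-.7441),np.cos(-.7441); e=p[:2]-[.564,.3246]
    print(n,p.round(4),"tool",(d@ex).round(4),(d@ey).round(4),"stand",(co*e[0]+s*e[1]).round(4),(-s*e[0]+co*e[1]).round(4))
S=np.array([.5308,.2885])-T; print("seat_grip in tool",S@ex,S@ey)
E
python3 m5.py
```

```text
tool x ang 0.83868329510006 seat y ang 0.8266963267948966
lip L near [0.5235 0.3306 0.099 ] tool 0.1278 -0.0345 stand -0.0338 -0.023
lip R near [0.58   0.2806 0.099 ] tool 0.1284 0.0408 stand 0.0415 -0.0215
lip L far [0.5446 0.3564 0.099 ] tool 0.1611 -0.0361 stand -0.0358 0.0102
lip R far [0.6035 0.3045 0.099 ] tool 0.1619 0.0424 stand 0.0427 0.0119
hole [0.5657 0.3216 0.008 ] tool 0.1493 0.0028 stand 0.0033 -0.0011
base L [0.4889 0.3069 0.008 ] tool 0.087 -0.0445 stand -0.0433 -0.0639
base R [0.5598 0.2436 0.008 ] tool 0.0874 0.0505 stand 0.0518 -0.0624
base frontL [0.4631 0.2716 0.008 ] tool 0.0435 -0.0401 stand -0.0383 -0.1074
base Lfar [0.5539 0.3779 0.008 ] tool 0.1833 -0.0436 stand -0.0435 0.0324
base R far [0.623  0.3167 0.008 ] tool 0.1839 0.0487 stand 0.0488 0.0341
prong L [0.4954 0.2626 0.105 ] tool 0.0585 -0.01 stand -0.0084 -0.0921
prong R [0.5102 0.2494 0.105 ] tool 0.0585 0.0097 stand 0.0113 -0.0918
ring c [0.4969 0.2508 0.217 ] tool 0.0507 -0.001 stand 0.0006 -0.0997
ring end [0.5145 0.2704 0.217 ] tool 0.0771 -0.0011 stand 0.0003 -0.0734
ring L [0.4743 0.2697 0.217 ] tool 0.0496 -0.0305 stand -0.0288 -0.1012
ring R [0.5183 0.2302 0.217 ] tool 0.0497 0.0286 stand 0.0303 -0.1004
seat_grip in tool 0.10138607410995401 -0.0010363284088156298
```

Call:
{"method": "drive_tool", "body": {
  "moves": [
    [[0,0,0],[0.03,0.003,0],0.002],
    [[0,0,0],[0.04,0,0],0.002],
    [[0,0,0],[0.032,0,0.02],0.002],
    [[0,0,0],[0,0,0.03],0.002],
    [[0,0,0],[0,0,0],0.002]
  ]
}}

```text
time: 15.95
eef_pos: [0.5343, 0.2843, 0.1582]
tcp_rot: [0.914, 0.405, -0.004, -0.0]
contact_force: [-0.7, 0.6, -1.3]
opening: 0.111
finger_force: 58.7
```

Call:
{"method": "drive_tool", "body": {
  "moves": [
    [[0,0,0],[0,0,0.02],0.002],
    [[0,0,0],[0,0,0.01],0.002],
    [[0,0,0],[0,0,0],0.002]
  ]
}}

```text
time: 16.32
eef_pos: [0.5349, 0.2852, 0.1309]
tcp_rot: [0.914, 0.406, -0.001, -0.0]
contact_force: [-0.4, 0.8, -0.9]
opening: 0.111
finger_force: 58.7
```

Run:
```python
from plant import ctrl
import cv2,pickle,numpy as np
w=ctrl.read_camera("wrist");s=ctrl.read_camera("side");st=ctrl.get_state();print(st["eef_pos"].round(4),st["tcp_rot"].round(4))
pickle.dump((w,s,st),open("w6.pkl","wb"))
r=lambda i,k:cv2.resize(i[:,:,::-1],None,fx=k,fy=k,interpolation=cv2.INTER_CUBIC)
a=r(w["image"][60:280,180:340],2.727)  # ~436x600
b=r(s["image"][220:300,210:270],6) # 360x480
H=np.zeros((600,436+360,3),np.uint8); a=a[:600,:436]; H[:a.shape[0],:a.shape[1]]=a; H[:480,436:]=b
cv2.imwrite("pics/m6.png",H)
```

```text
[0.5358 0.2856 0.1324] [9.140e-01 4.058e-01 4.000e-04 0.000e+00]
```

View pics/m6.png

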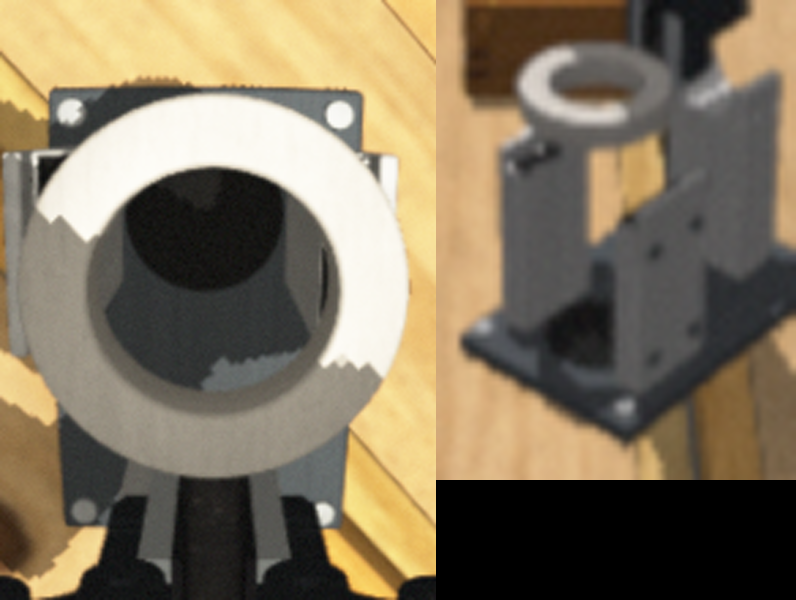

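```bash
cat > m6.py <<'E'
from h import *
c,_,st=pickle.load(open("w6.pkl","rb")); q=lambda u,v:np.array([180+(u+.5)/2.727-.5,60+(v+.5)/2.727-.5])
T=st["eef_pos"]; R=Ro.from_quat(st["tcp_rot"]).as_matrix(); z0=T[2]
print(z0,2*np.arctan2(st["tcp_rot"][1],st["tcp_rot"][0]))
rt=z0-.0035+.007; rb=rt-.014
for n,uv,z in [("lip L far out",(5,155),.099),("lip R far out",(397,157),.099),("bolt fl",(70,112),.01),("bolt fr",(340,114),.01),("bolt nl",(84,512),.01),("bolt nr",(324,514),.01),("base fl",(50,90),.008),("base fr",(362,92),.008),("base nl",(66,524),.008),("base nr",(340,526),.008),
  ("hole",(205,212),.008),("ring far",(213,94),rt),("ring L",(20,285),rt),("ring R",(408,285),rt),("ring near",(213,478),rt)]:
    p=atz(ray(c,q(*uv),True),z); print(n,(R.T@(p-T))[:2].round(4))
E
python3 m6.py
```

```text
0.13237652264239871 0.835711445469378
lip L far out [ 0.0677 -0.0405]
lip R far out [0.0671 0.0358]
bolt fl [ 0.0785 -0.043 ]
bolt fr [0.0778 0.0382]
bolt nl [-0.0528 -0.0437]
bolt nr [-0.0534  0.0378]
base fl [ 0.0856 -0.0495]
base fr [0.0849 0.0452]
base nl [-0.0587 -0.0507]
base nr [-0.0592  0.044 ]
hole [ 0.0472 -0.0024]
ring far [0.0767 0.0001]
ring L [ 0.0484 -0.0293]
ring R [0.0485 0.0299]
ring near [0.0167 0.0002]
```

Wrist crop: ring centre at (214,285), lip outer corners at (5,155) and (397,157). The ring therefore sits about 2.5 mm too far in tool +y, and its longitudinal position is right. Side crop: ring level above the plates. I'll correct this and lower.

Call:
{"method": "drive_tool", "body": {
  "moves": [
    [[0,0,0.006],[0,-0.0025,0],0.002],
    [[0,0,0],[0,0,0.005],0.002],
    [[0,0,0],[0,0,0.005],0.002],
    [[0,0,0],[0,0,0],0.002]
  ]
}}

```text
time: 16.92
eef_pos: [0.5331, 0.2872, 0.121]
tcp_rot: [0.915, 0.403, -0.001, -0.0]
contact_force: [-0.7, -0.2, -1.8]
opening: 0.111
finger_force: 58.7
```

Run:
```python
from plant import ctrl
import pickle
c=ctrl.read_camera("wrist");s=ctrl.get_state();pickle.dump((c,0,s),open("w7.pkl","wb"));print(s["eef_pos"].round(4),s["tcp_rot"].round(4),s["contact_force"].round(1))
import cv2,numpy as np
# bright bolts on the base, in crop coords of m6
g=cv2.cvtColor(c["image"],cv2.COLOR_RGB2GRAY)[60:280,180:340]
a=cv2.cvtColor(pickle.load(open("w6.pkl","rb"))[0]["image"],cv2.COLOR_RGB2GRAY)[60:280,180:340]
for n,(u,v) in dict(fl=(70,112),fr=(340,114),nr=(324,514)).items():
    x,y=int(u/2.727),int(v/2.727); t=a[y-5:y+6,x-5:x+6]; r=cv2.matchTemplate(g[max(y-14,0):y+15,max(x-12,0):x+13],t,cv2.TM_CCOEFF_NORMED)
    l=cv2.minMaxLoc(r); print(n,l[1],l[3][0]+5+max(x-12,0)-x,l[3][1]+5+max(y-14,0)-y)
```

```text
[0.5334 0.2872 0.1214] [ 9.151e-01  4.031e-01 -5.000e-04 -0.000e+00] [ 0.7  0.1 -0.6]
fl 0.9170518517494202 0 0
fr 0.9402902126312256 4 0
nr 0.8622942566871643 2 6
```

Call:
{"method": "drive_tool", "body": {
  "moves": [
    [[0,0,0],[0,0,0.005],0.002],
    [[0,0,0],[0,0,0.005],0.002],
    [[0,0,0],[0,0,0.004],0.002],
    [[0,0,0],[0,0,0],0.002]
  ]
}}

```text
time: 17.48
eef_pos: [0.5333, 0.2872, 0.1072]
tcp_rot: [0.915, 0.403, -0.001, -0.0]
contact_force: [-0.2, -0.2, -0.6]
opening: 0.112
finger_force: 58.7
```

Call:
{"method": "drive_tool", "body": {
  "moves": [
    [[0,0,0],[0,0,0.002],0.002],
    [[0,0,0],[0,0,0.001],0.002],
    [[0,0,0],[0,0,0],0.002]
  ]
}}

```text
time: 17.85
eef_pos: [0.5337, 0.2873, 0.1049]
tcp_rot: [0.915, 0.403, 0.0, -0.0]
contact_force: [0.2, -0.1, -1.6]
opening: 0.113
finger_force: 58.7
```

Call:
{"method": "drive_tool", "body": {
  "moves": [
    [[0,0,0],[0,0,0.001],0.002],
    [[0,0,0],[0,0,0.001],0.002],
    [[0,0,0],[0,0,0],0.002]
  ]
}}

```text
time: 18.23
eef_pos: [0.5336, 0.2873, 0.1027]
tcp_rot: [0.915, 0.403, -0.0, -0.0]
contact_force: [-0.0, -0.5, -1.4]
opening: 0.115
finger_force: 58.7
```

Call:
{"method": "drive_tool", "body": {
  "moves": [
    [[0,0,0],[0,0,0.001],0.002],
    [[0,0,0],[0,0,0],0.002]
  ]
}}

```text
time: 18.48
eef_pos: [0.5336, 0.2873, 0.1018]
tcp_rot: [0.915, 0.403, -0.0, -0.0]
contact_force: [-0.6, 0.4, -1.1]
opening: 0.111
finger_force: 58.7
```

Call:
{"method": "drive_tool", "body": {
  "moves": [
    [[0,0,0],[0,0,0.001],0.002],
    [[0,0,0],[0,0,0],0.002]
  ]
}}

```text
time: 18.73
eef_pos: [0.5337, 0.2873, 0.1009]
tcp_rot: [0.915, 0.403, 0.0, 0.0]
contact_force: [-0.3, 0.6, -1.5]
opening: 0.118
finger_force: 58.7
```

Call:
{"method": "drive_tool", "body": {
  "moves": [
    [[0,0,0],[0,0,0.0007],0.002],
    [[0,0,0],[0,0,0],0.002]
  ]
}}

```text
time: 18.98
eef_pos: [0.5337, 0.2874, 0.1005]
tcp_rot: [0.915, 0.403, 0.0, 0.0]
contact_force: [-0.5, -1.1, 0.6]
opening: 0.113
finger_force: 58.9
```

Call:
{"method": "drive_tool", "body": {
  "moves": [
    [[0,0,0],[0,0,0.0006],0.002],
    [[0,0,0],[0,0,0],0.002]
  ]
}}

```text
time: 19.23
eef_pos: [0.5338, 0.2874, 0.1003]
tcp_rot: [0.915, 0.403, 0.0, 0.0]
contact_force: [-2.7, -0.1, 4.5]
opening: 0.115
finger_force: 59.3
```

Call:
{"method": "drive_tool", "body": {
  "moves": [
    [[0,0,0],[0,0,0],0.018],
    [[0,0,0],[0,0,0],0.03],
    [[0,0,0],[0,0,0],0.04],
    [[0,0,0],[0,0,-0.01],0.04],
    [[0,0,0],[0,0,-0.03],0.04]
  ],
  "grip_force": 20
}}

```text
time: 19.85
eef_pos: [0.5324, 0.2869, 0.1384]
tcp_rot: [0.915, 0.403, -0.002, -0.0]
contact_force: [0.0, -0.2, -0.0]
opening: 0.464
finger_force: 0.0
```

Call:
{"method": "drive_tool", "body": {
  "moves": [
    [[0,0,0],[0,0,-0.05],0.04],
    [[0,0,0],[0,0,-0.05],0.04],
    [[0,0,0],[-0.05,0,0],0.04],
    [[0,0,0],[-0.04,0,0],0.04],
    [[0,0,0],[0,0,0],0.04]
  ]
}}

```text
time: 20.48
eef_pos: [0.4715, 0.2198, 0.2401]
tcp_rot: [0.915, 0.402, 0.0, 0.0]
contact_force: [0.0, 0.0, 0.0]
opening: 0.466
finger_force: 0.0
```

```bash
cat > fin.py <<'E'
from h import *
from plant import ctrl
c=ctrl.read_camera("wrist"); s=ctrl.get_state(); print(s["time"],s["eef_pos"].round(4),s["contact_force"].round(1))
hsv=cv2.cvtColor(c["image"],cv2.COLOR_RGB2HSV); m=((hsv[...,1]<60)&(hsv[...,2]>110)).astype(np.uint8)
k,l,st,ce=cv2.connectedComponentsWithStats(m)
for i in np.argsort(-st[1:,4])[:6]+1: print(st[i],ce[i].round(1))
# expected projection of the seated ring / stub end
ex=np.array([.672,.740]);sg=np.array([.5337,.2874])-.003*ex
for n,d,z in [("ring c",.049,.104),("near",.018,.104),("far",.080,.104),("stub end",-.048,.103)]:
    print(n,proj(c,[*(sg+d*ex),z],True).round(1))
ey=np.array([ex[1],-ex[0]])
for w in(-.031,.031): print("side",proj(c,[*(sg+.049*ex+w*ey),.104],True).round(1))
pickle.dump((c,s),open("fin.pkl","wb"))
E
python3 fin.py
```

```text
20.525 [0.4726 0.2205 0.2404] [0.8 0.  0.3]
[ 213    3   89   67 3146] [257.2  37.1]
[ 265   62   33   81 2238] [281.5 105.5]
[218  70  25  42 748] [229.5  88.8]
[412   0  29  28 640] [425.9  12.8]
[455 114  24  32 599] [466.4 129.7]
[232 111  21  30 574] [241.6 125.1]
ring c [[257.1  35.8]]
near [[257.2  69.7]]
far [[257.    3.7]]
stub end [[257.5 144.4]]
side [[221.4  36.6]]
side [[292.8  36.3]]
```

```bash
python3 -c "
from plant import ctrl
print(ctrl.sign_off())"
```

```text
the job is handed in; nothing more can be done
None
```

I turned the catch level, slid the lid out and laid it flat with the pull up, and lowered the ring gauge into the stand. I handed the job in at about 20.5 s; the seating is confirmed by contact height and image measurements, not by a final viewed picture.

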